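# Hang the colour-coded tongs on their own sleeves

### The arm

A 6-joint arm with a two-finger parallel gripper is mounted at the origin on the work surface. World frame = base frame: x ahead of the robot, y to its left, z up, the work surface at z = 0. Lengths are in m, angles in rad, forces in N, time in s.
With the tool pointing down it reaches from about 0.25 to 0.85 m from the base axis. Payload 12.5 kg.
Tool frame: the origin (TCP) lies midway between the tips of the shut fingers; the grasp point (between the pads) lies behind it (bot.pinch_z is the z of the grasp point in the tool frame, in m); z points along the fingers, y is the line along which they close (so a half turn about z gives the same grasp; the last joint's range is limited). The gripper opens to 93 mm and grips with 3 to 60 N. Pads are 15 mm wide; open, the fingers measure 128 mm over their backs; the gripper's body (75 mm by 188 mm) begins 65 mm behind the grasp point.
Start: joints at [1.255, 0.351, 1.652, -0, 1.139, -0.085], TCP at [0.126, 0.535, 0.219] pointing down, gripper open.
Joint ranges: [-2.75, 2.75], [-0.79, 2.1], [0.01, 2.65], [-1.57, 4.71], [0.07, 3.14], [-2.87, 2.87]. Speed limits (rad/s): [2.22, 2.22, 2.79, 3.14, 3.14, 3.14].

### API

Orientations are given as [roll, pitch, yaw] about the fixed x, y, z axes, in that order (R = Rz(yaw) Ry(pitch) Rx(roll)).
In Python, from rig import bot, vision, order gives the robot as it stands. The module is installed in compiled form; this text tells all that it offers.
- The arm moves only by the tool move_arm, never from a script. Its argument "targets" is a list of rows, each an object of numbers: "x", "y", "z": the shift along the tool's x, y, z in mm; "rx", "ry", "rz": the turn, a rotation vector about the tool's x, y, z in degrees; "grip": the closure in counts, from 0 (fully open) to 255 (shut). A call has exactly 8 rows; each row shifts and turns the commanded pose from where the row before left it, along the tool's axes as they then stand; what a row does not reach is not made up. A row lasts 1/12 s, in which the tool goes at most 41.7 mm and 7.16 degrees, less where a joint would pass 70% of its speed; a pose out of reach is approached as far as the arm can. A call with a gripper value outside its range is refused whole. The fingers move at their own pace and stop on an object; "newtons" is the grip in N (left out, the last holds). Time passes only in rows, so rows that do not move let the fingers close, or fill a call up. It gives the time, the measured TCP pose, the force, the opening and the grip force at its end, in the units of the state.
- bot.get_obs(): the state, without advancing time (a new reading comes with each control period).
- vision.capture(name): name is "scene" or "side" or "wrist"; returns a dict with "color" (480x640x3 uint8, red, green, blue), "fx", "fy", "cx", "cy" (pixels), "k1" (the pictures are not rectified: a ray, as slopes to the right and down, at radius r is drawn at 1 + k1 r^2 times it, then the intrinsics apply), "camera_from_world" (4x4, takes a point from world to camera coordinates); the wrist camera has in their place "tool_from_camera" (4x4, takes a point from camera to tool coordinates, whose origin is the TCP and whose axes are the flange's). Camera axes: x right, y up, looking along -z (the intrinsics and any distortion apply to the point x, -y, -z); pixel columns grow to the right and rows downward; lengths in m; the calibration is good to about 2 mm. A picture is of the moment at which its call begins: read the wrist's pose just before it. There is no depth.
- order.job_done(): hands the job in; it is judged then, once.
The state is a dict: "t": time; "joints": joint angles; "joint_velocities": joint speeds; "effort": joint torques, N m; "tool_pos": TCP position; "tool_rot": TCP orientation; "ft_force": force on the tool from outside, world axes, zero at the start; "moment": the same for the moment, N m; "opening": opening from 0.0 (shut) to 1.0 (fully open); "gripper_force": force on a finger pad.
Only numpy, scipy, OpenCV 4.12 (cv2) and the standard library are available. Lean on these libraries where they do the work, as an engineer would, in place of code of your own. Each camera call takes 0.05 s, during which the arm holds its last target. There are 200 camera calls.

### The job

The red tongs have been hung on the green sleeve of the rail: first move them onto the red sleeve, then take the green tongs out of the leaning caddy and hang them on the green sleeve. Hang each pair astride the bar, one arm in front and one behind, with the whole width of its bend on the sleeve of its colour, and lower it onto the bar rather than dropping it. Leave the blue tongs, the scrubbing brush in the caddy and the other things on the bench where they are.

Things in the scene. Friction and masses are not known exactly. Their poses are not given: they have to be found in the camera images.
- rail: fixed steel rail over a drip tray: a bar 12 mm in diameter along its own y, axis 210 mm up, between two posts (16 mm in diameter) 300 mm apart. Tray 130 x 330 mm, rim 18 mm high. Origin: centre of the tray's underside, below the bar's middle.
- sleeve_red: red silicone sleeve fixed on the rail's bar, 60 mm long, 18 mm in diameter. Origin: its centre, on the bar's axis 210 mm above the bench. Own y runs along the bar, z up. The three sleeves stand 85 mm apart on the bar, in any order.
- sleeve_green: green silicone sleeve fixed on the rail's bar, 60 mm long, 18 mm in diameter. Origin: its centre, on the bar's axis 210 mm above the bench. Own y runs along the bar, z up. The three sleeves stand 85 mm apart on the bar, in any order.
- sleeve_blue: blue silicone sleeve fixed on the rail's bar, 60 mm long, 18 mm in diameter. Origin: its centre, on the bar's axis 210 mm above the bench. Own y runs along the bar, z up. The three sleeves stand 85 mm apart on the bar, in any order.
- tongs_red: red stiff U-shaped tongs, 90 g. Origin: underside of the bend, midway (rests on the bar when hung). z: tips to bend; x: arm to arm; y: along the 22 mm strip width. Bend 4 mm thick, above the origin. Coloured upper arms parallel, 42 mm over outsides, 32 mm inside, to 60 mm below the origin; steel lower arms splay to 59 mm at the tips, 137 mm below. Start on the green sleeve.
- tongs_green: green tongs, same shape, size and axes as the red. They start standing tips down in one of the caddy's two pockets, leaning 35 degrees with it, own x along the caddy's y, the bend and top 50 mm of the arms clear of the pocket.
- tongs_blue: blue tongs, same shape, size and axes as the red. They hang on the blue sleeve, where they belong; leave them.
- caddy: fixed grey metal caddy on a 140 x 230 mm base; origin: centre of the base's underside. Two pockets at -55 and +55 mm along its own y lean 35 degrees, mouths tipped towards its own -x: pocket axis (-0.574, 0, 0.819) in its frame. Inside, each is 27 mm across, 68 mm along y, 85 mm deep along its axis; walls 3 mm; rims 80 to 100 mm above the bench.
- brush: wooden block scrubbing brush, 56 x 22 x 115 mm, standing in the caddy's other pocket and leaning with it; its top lies on its axis 22 mm below its origin (so the origin is a point in the air above it, at the height of the green tongs' origin). Own z along the block, up; own x across its 56 mm. Leave it.
- jar: glass jar with white lid, 80 mm in diameter, 150 mm high; origin: centre of its underside.
- shaker: white shaker with steel cap, 48 mm in diameter, 85 mm high; origin: centre of its underside.
- mill: dark wooden pepper mill, 56 mm in diameter, 200 mm high, standing between rail and caddy; origin: centre of its underside.
- cup: steel cup, 76 mm in diameter, 90 mm high; origin: centre of its underside.
- bowl: steel bowl, 110 mm in diameter, 50 mm high; origin: centre of its underside.

How it is judged:
By the outcome, as a careful person would: the job done as asked, in the order asked, and still so for the second after the job is handed in, with the robot touching nothing.
It also fails if it takes over 56 s, if anything falls off the work surface, if the arm or the gripper's body presses on something with over 40 N, if the wrist force passes 120 N, or if a joint passes its speed limit or range.

## Working session

There is one attempt and no reset: what is moved stays moved. The work goes in short steps, Python scripts to look and compute and a tool call to move; the robot and the scene stay as the last step left them, time stands still between calls to the robot, and variables do not carry over. Pictures are saved under pics/ and viewed, at most 10 in all, crops included, and the job is handed in when it is done.

Besides the shell and the picture viewer there is one more tool, called after "Request:" in YAML: its name, and indented under it one key for each argument. move_arm: Moves the arm, as the interface text tells. Its arguments: {"type":"object","properties":{"targets":{"type":"array"},"newtons":{"type":"number"}},"required":["targets"]}

```bash
mkdir -p pics
cat > h.py <<'E'
import numpy as np, cv2
from rig import bot, vision, order
from scipy.spatial.transform import Rotation as R
def ray(c,u,v,twc=None):
    x=(u-c['cx'])/c['fx'];y=(v-c['cy'])/c['fy'];rd=np.hypot(x,y);r=rd
    for _ in range(20): r=rd/(1+c['k1']*r*r)
    s=r/rd if rd>0 else 1
    d=np.array([x*s,-y*s,-1.])
    T=np.linalg.inv(c['camera_from_world']) if 'camera_from_world' in c else twc
    return T[:3,3],T[:3,:3]@d
def onz(c,u,v,z,twc=None):
    o,d=ray(c,u,v,twc);return o+d*(z-o[2])/d[2]
def tri(a,b):
    (o,d),(p,e)=a,b
    s=np.linalg.lstsq(np.c_[d,-e],p-o,rcond=None)[0]
    P,Q=o+d*s[0],p+e*s[1]
    return (P+Q)/2,np.linalg.norm(P-Q)
def toolT(o=None):
    o=o or bot.get_obs();T=np.eye(4);T[:3,:3]=R.from_euler('xyz',o['tool_rot']).as_matrix();T[:3,3]=o['tool_pos'];return T
def proj(c,P,twc=None):
    T=c['camera_from_world'] if 'camera_from_world' in c else np.linalg.inv(twc)
    p=T[:3,:3]@np.array(P)+T[:3,3];x,y=p[0]/-p[2],-p[1]/-p[2];k=1+c['k1']*(x*x+y*y)
    return c['cx']+c['fx']*x*k,c['cy']+c['fy']*y*k
def save(c,n): cv2.imwrite('pics/'+n,c['color'][:,:,::-1])
E
python3 - <<'E'
from h import *
o=bot.get_obs();print(o['tool_pos'],o['tool_rot'],bot.pinch_z,o['opening'],o['t'])
for n in('scene','side'):
    c=vision.capture(n);save(c,n+'.png');print(n,c['fx'],c['k1'],np.linalg.inv(c['camera_from_world']).round(3).tolist())
w=vision.capture('wrist');print(w['tool_from_camera'].round(3).tolist(),w['fx'])
E
```

```text
[0.12567219 0.53509409 0.21810297] [-3.14043789e+00 -5.82607014e-05  2.91084037e+00] -0.0188 1.000998526077339 0.0
scene 472.17459323574 -0.06372437012037391 [[0.307, -0.745, 0.593, 1.083], [0.952, 0.24, -0.192, -0.132], [0.001, 0.623, 0.782, 0.813], [0.0, 0.0, 0.0, 1.0]]
side 499.32107602248226 0.04095446298609814 [[0.924, 0.304, -0.233, 0.36], [-0.383, 0.724, -0.574, -0.532], [-0.006, 0.62, 0.785, 0.894], [0.0, 0.0, 0.0, 1.0]]
[[-0.002, 0.97, 0.244, 0.067], [1.0, 0.002, 0.001, -0.002], [0.001, 0.244, -0.97, -0.166], [0.0, 0.0, 0.0, 1.0]] 331.2675768010433
```

View pics/scene.png

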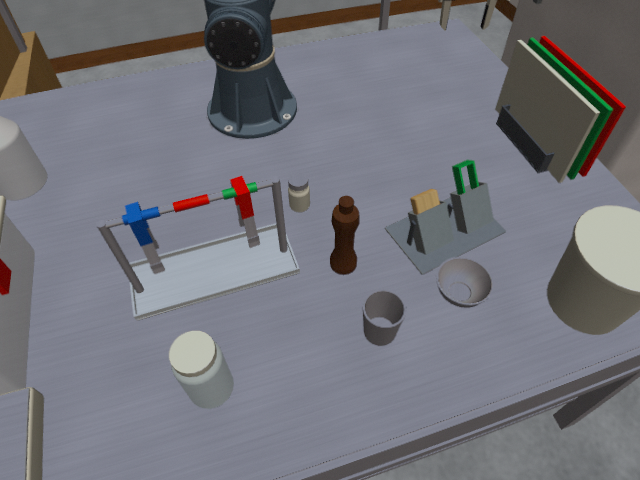

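View pics/side.png

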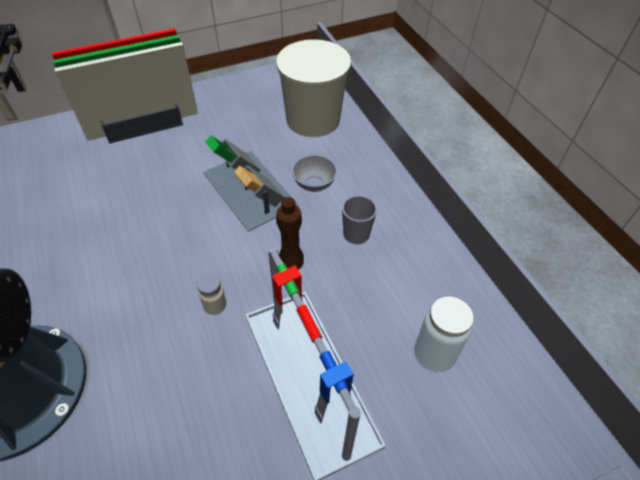

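Run:
```python
from h import *
roi={'scene':[(90,170,300,280),(380,150,520,270)],'side':[(240,240,380,460),(190,120,300,240)]}
out=[]
S={}
for n in('scene','side'):
    c=vision.capture(n);h=cv2.cvtColor(c['color'],cv2.COLOR_RGB2HSV)
    H,s,v=[h[...,i].astype(int) for i in range(3)]
    m={'r':((H<8)|(H>172))&(s>150),'g':(H>45)&(H<80)&(s>120),'b':(H>100)&(H<120)&(s>170)}
    for i,(a,b,x,y) in enumerate(roi[n]):
        for k in m:
            mm=np.zeros(H.shape,np.uint8);mm[b:y,a:x]=m[k][b:y,a:x]
            N,l,st,ce=cv2.connectedComponentsWithStats(mm)
            for j in range(1,N):
                if st[j,4]>15:
                    ct=cv2.findContours((l==j).astype(np.uint8),0,2)[0][0];(p,w,an)=cv2.minAreaRect(ct)
                    print(n,i,k,st[j],ce[j].round(1),np.round(p,1),np.round(w,1),cv2.boxPoints((p,w,an)).round(0).tolist())
    im=c['color'][:,:,::-1]
    for (a,b,x,y) in roi[n]: S[n,a]=cv2.resize(im[b:y,a:x],(400,int((y-b)*400/(x-a))),interpolation=cv2.INTER_CUBIC)[:600]
a=list(S.values())
def pad(x): return np.vstack([x,np.zeros((600-len(x),400,3),np.uint8)])
cv2.imwrite('pics/c1.png',np.hstack([np.vstack([S['scene',90],S['scene',380][:360]])[:600] if 0 else np.vstack([pad(S['scene',90])[:220 if 0 else 215],pad(S['scene',380])[:385]]),pad(S['side',190])]))
```

```text
scene 0 r [231 176  23  43 545] [242.4 197. ] [242.1 197. ] [41.9 15.6] [[230.0, 178.0], [245.0, 175.0], [254.0, 216.0], [239.0, 219.0]]
scene 0 r [173 194  36  18 340] [190.7 202.6] [190.6 202.6] [ 9.5 35.5] [[172.0, 202.0], [207.0, 194.0], [209.0, 203.0], [175.0, 212.0]]
scene 0 g [246 182  12  11  77] [251.8 186.9] [251.7 187. ] [9.2 8.9] [[246.0, 184.0], [254.0, 181.0], [257.0, 190.0], [249.0, 193.0]]
scene 0 g [222 188  15  11 119] [228.8 192.9] [228.8 192.8] [ 9.3 13. ] [[221.0, 190.0], [234.0, 187.0], [236.0, 196.0], [224.0, 199.0]]
scene 0 b [122 202  38  44 800] [139.5 221. ] [138.3 222.8] [35.2 41. ] [[116.0, 237.0], [127.0, 198.0], [161.0, 208.0], [149.0, 247.0]]
scene 1 g [453 160  26  35 478] [465.2 175.2] [465.6 176.3] [31.8 22.5] [[451.0, 163.0], [473.0, 158.0], [480.0, 190.0], [458.0, 194.0]]
side 0 r [272 264  29  42 534] [285.7 280.1] [287.4 283.8] [31.3 34. ] [[265.0, 277.0], [296.0, 262.0], [310.0, 290.0], [279.0, 305.0]]
side 0 r [297 305  24  36 357] [308.2 321.8] [308.4 321.8] [36.7  9.8] [[296.0, 308.0], [305.0, 303.0], [321.0, 336.0], [312.0, 340.0]]
side 0 g [276 263  11   9  61] [281. 267.] [280.9 266.8] [ 5.8 10.7] [[275.0, 267.0], [284.0, 262.0], [287.0, 267.0], [277.0, 272.0]]
side 0 g [285 281  14  15 124] [291.3 287.6] [291.3 287.6] [12.1  9.8] [[284.0, 284.0], [293.0, 280.0], [298.0, 291.0], [290.0, 295.0]]
side 0 b [320 351  33  51 891] [334.1 375.4] [336.3 375.7] [50.  31.5] [[320.0, 351.0], [351.0, 350.0], [353.0, 400.0], [321.0, 401.0]]
side 1 g [206 136  30  26 340] [219.7 148.3] [220.3 148.3] [33.  12.4] [[203.0, 145.0], [210.0, 134.0], [238.0, 152.0], [231.0, 162.0]]
```

View pics/c1.png

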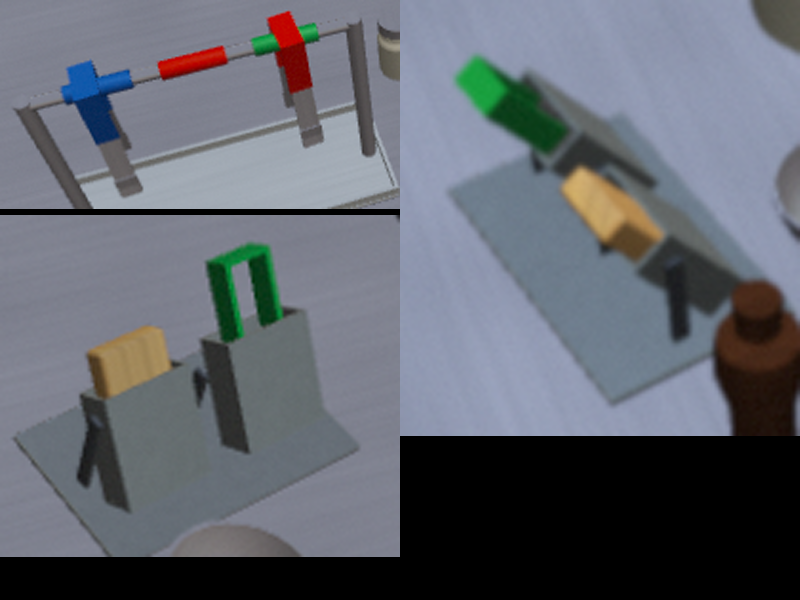

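Run:
```python
from h import *
a=vision.capture('scene');b=vision.capture('side')
t=lambda p,q:print(np.round(tri(ray(a,*p),ray(b,*q))[0],4),round(tri(ray(a,*p),ray(b,*q))[1],4))
print('red sleeve');t((190.6,202.6),(308.4,321.8))
# sleeve ends via vertical-plane-free: intersect with z=.21
f=lambda c,p,z:print(np.round(onz(c,*p,z)[:2],4))
print('sleeve ends (scene -y,+y)(side +y,-y)');
for p in((173.5,207),(208,198.5)):f(a,p,.210)
for p in((300.5,305.5),(316.5,338)):f(b,p,.210)
print('greenends');f(a,(222.5,194.5),.21);f(a,(257,186),.21);f(b,(279.5,264),.21);f(b,(294,293),.21)
print('caddy base');
for p in((385,227.7),(505.3,230.9),(415,268)):f(a,p,.004)
for p in((203.8,172.3),(249.1,230.8),(251.9,151.6)):f(b,p,.004)
# green bend: scene px corners of bend top front: from crop
g=lambda x,y:(380+x/2.857,150+(y-215)/2.857)
s=lambda x,y:(190+x/3.636,120+y/3.636)
print('green bend corners');t(g(207,263),s(480,118));t(g(271,248),s(507,75));t(g(250,242),s(478,55))
print('brush');t(g(88,352),s(613,222));t(g(162,328),s(657,245))
```

```text
red sleeve
[ 0.5017 -0.1882  0.211 ] 0.0011
sleeve ends (scene -y,+y)(side +y,-y)
[ 0.5021 -0.2181]
[ 0.5009 -0.1586]
[ 0.5013 -0.1558]
[ 0.5024 -0.2169]
greenends
[ 0.4994 -0.1329]
[ 0.498  -0.0713]
[ 0.4988 -0.0685]
[ 0.5003 -0.1306]
caddy base
[0.5079 0.1893]
[0.5977 0.4391]
[0.6254 0.2079]
[0.4638 0.4094]
[0.5089 0.1848]
[0.6003 0.4354]
green bend corners
[0.6534 0.1731 0.2695] 0.1124
[0.6746 0.1891 0.2888] 0.1261
[0.6627 0.1923 0.2908] 0.1052
brush
[0.6852 0.0863 0.2598] 0.1169
[0.7028 0.0918 0.27  ] 0.1732
```

Request:
move_arm:
  targets:
    - {"x":-15,"y":-16,"z":-14}
    - {"x":-21,"y":-22,"z":-14}
    - {"x":-21,"y":-22,"z":-14}
    - {"x":-21,"y":-22,"z":-14}
    - {"x":-21,"y":-22,"z":-14}
    - {"x":-21,"y":-22,"z":-14}
    - {"x":-21,"y":-22,"z":-14}
    - {"x":-21,"y":-22,"z":-14}

```text
invalid input at $.targets[0]: expected keys x, y, z, rx, ry, rz, grip
```

Request:
move_arm:
  targets:
    - {"x":-22,"y":-23}
    - {"x":-22,"y":-23}
    - {"x":-22,"y":-23}
    - {"x":-22,"y":-23}
    - {"x":-22,"y":-23}
    - {"x":-22,"y":-23}
    - {"x":-22,"y":-23}
    - {"x":-22,"y":-23}

```text
invalid input at $.targets[0]: expected keys x, y, z, rx, ry, rz, grip
```

Request:
move_arm:
  targets:
    - {"x":-21,"y":-22}
    - {"x":-21,"y":-22}
    - {"x":-21,"y":-22}
    - {"x":-21,"y":-22}
    - {"x":-21,"y":-22}
    - {"x":-21,"y":-22}
    - {"x":-21,"y":-22}
    - {"x":-15,"y":-22}

```text
invalid input at $.targets[0]: expected keys x, y, z, rx, ry, rz, grip
```

Request:
move_arm:
  targets:
    - {"rz":7}
    - {"rz":7}
    - {"rz":7}
    - {"rz":7}
    - {"rz":7}
    - {"rz":7}
    - {"rz":7}
    - {"rz":7}

```text
invalid input at $.targets[0]: expected keys x, y, z, rx, ry, rz, grip
```

Request:
move_arm:
  targets:
    - {"rz":7}
    - {"rz":7}
    - {"rz":5.1}
    - {}
    - {}
    - {}
    - {}
    - {}

```text
invalid input at $.targets[0]: expected keys x, y, z, rx, ry, rz, grip
```

Run:
```python
from h import *
T=toolT();o=bot.get_obs();print(o['joints'],T.round(3))
w=vision.capture('wrist');save(w,'w1.png');tw=T@w['tool_from_camera'];np.savez('w1.npz',T=T,tw=tw)
a=vision.capture('scene');b=vision.capture('side')
t=lambda p,q:print(np.round(tri(ray(a,*p),ray(b,*q))[0],4),round(tri(ray(a,*p),ray(b,*q))[1],4))
g=lambda x,y:(380+x/2.857,150+(y-215)/2.857)
s=lambda x,y:(190+(x-400)/3.636,120+y/3.636)
print('green bend corners');t(g(207,263),s(480,118));t(g(271,248),s(507,75));t(g(250,242),s(478,55))
print('brush');t(g(88,352),s(613,222));t(g(162,328),s(657,245))
```

```text
[ 1.25538690e+00  3.50830569e-01  1.65191557e+00  1.58231290e-05
  1.13910713e+00 -8.45927410e-02] [[-0.973  0.229 -0.     0.126]
 [ 0.229  0.973 -0.     0.535]
 [ 0.    -0.    -1.     0.219]
 [ 0.     0.     0.     1.   ]]
green bend corners
[0.484  0.3396 0.1223] 0.0008
[0.5068 0.3688 0.1381] 0.0214
[0.4949 0.3639 0.1482] 0.0026
brush
[0.5331 0.2235 0.1179] 0.003
[0.5494 0.248  0.1115] 0.0672
```

View pics/w1.png

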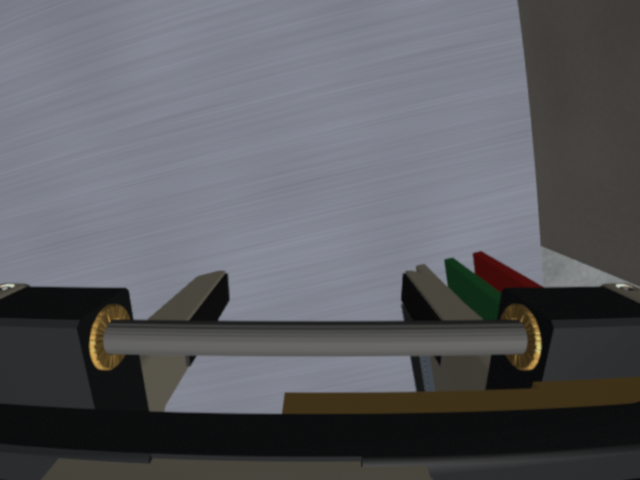

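Request:
move_arm:
  targets:
    - {"x":-15,"y":-16,"z":-14,"rx":0,"ry":0,"rz":0,"grip":0}
    - {"x":-21,"y":-22,"z":-14,"rx":0,"ry":0,"rz":0,"grip":0}
    - {"x":-21,"y":-22,"z":-14,"rx":0,"ry":0,"rz":0,"grip":0}
    - {"x":-21,"y":-22,"z":-14,"rx":0,"ry":0,"rz":0,"grip":0}
    - {"x":-21,"y":-22,"z":-14,"rx":0,"ry":0,"rz":0,"grip":0}
    - {"x":-21,"y":-22,"z":-14,"rx":0,"ry":0,"rz":0,"grip":0}
    - {"x":-21,"y":-22,"z":-14,"rx":0,"ry":0,"rz":0,"grip":0}
    - {"x":-21,"y":-22,"z":-14,"rx":0,"ry":0,"rz":0,"grip":0}

```text
t: 1.17
tool_pos: [0.2449, 0.3315, 0.3314]
tool_rot: [3.141, 0.0, 2.911]
ft_force: [0.6, -0.1, 0.1]
opening: 1.001
gripper_force: 0.0
```

Request:
move_arm:
  targets:
    - {"x":-22,"y":-23,"z":0,"rx":0,"ry":0,"rz":0,"grip":0}
    - {"x":-22,"y":-23,"z":0,"rx":0,"ry":0,"rz":0,"grip":0}
    - {"x":-22,"y":-23,"z":0,"rx":0,"ry":0,"rz":0,"grip":0}
    - {"x":-22,"y":-23,"z":0,"rx":0,"ry":0,"rz":0,"grip":0}
    - {"x":-22,"y":-23,"z":0,"rx":0,"ry":0,"rz":0,"grip":0}
    - {"x":-22,"y":-23,"z":0,"rx":0,"ry":0,"rz":0,"grip":0}
    - {"x":-22,"y":-23,"z":0,"rx":0,"ry":0,"rz":0,"grip":0}
    - {"x":-22,"y":-23,"z":0,"rx":0,"ry":0,"rz":0,"grip":0}

```text
t: 1.83
tool_pos: [0.3743, 0.1119, 0.3309]
tool_rot: [3.141, 0.001, 2.911]
ft_force: [0.1, -0.4, 0.3]
opening: 0.998
gripper_force: 0.0
```

Request:
move_arm:
  targets:
    - {"x":-21,"y":-22,"z":0,"rx":0,"ry":0,"rz":0,"grip":0}
    - {"x":-21,"y":-22,"z":0,"rx":0,"ry":0,"rz":0,"grip":0}
    - {"x":-21,"y":-22,"z":0,"rx":0,"ry":0,"rz":0,"grip":0}
    - {"x":-21,"y":-22,"z":0,"rx":0,"ry":0,"rz":0,"grip":0}
    - {"x":-21,"y":-22,"z":0,"rx":0,"ry":0,"rz":0,"grip":0}
    - {"x":-21,"y":-22,"z":0,"rx":0,"ry":0,"rz":0,"grip":0}
    - {"x":-21,"y":-22,"z":0,"rx":0,"ry":0,"rz":0,"grip":0}
    - {"x":-20,"y":-22,"z":0,"rx":0,"ry":0,"rz":0,"grip":0}

```text
t: 2.5
tool_pos: [0.4967, -0.0976, 0.3306]
tool_rot: [3.142, 0.0, 2.911]
ft_force: [-1.0, -0.5, 0.2]
opening: 0.997
gripper_force: 0.0
```

Request:
move_arm:
  targets:
    - {"x":0,"y":0,"z":0,"rx":0,"ry":0,"rz":7,"grip":0}
    - {"x":0,"y":0,"z":0,"rx":0,"ry":0,"rz":7,"grip":0}
    - {"x":0,"y":0,"z":0,"rx":0,"ry":0,"rz":7,"grip":0}
    - {"x":0,"y":0,"z":0,"rx":0,"ry":0,"rz":7,"grip":0}
    - {"x":0,"y":0,"z":0,"rx":0,"ry":0,"rz":7,"grip":0}
    - {"x":0,"y":0,"z":0,"rx":0,"ry":0,"rz":7,"grip":0}
    - {"x":0,"y":0,"z":0,"rx":0,"ry":0,"rz":7,"grip":0}
    - {"x":0,"y":0,"z":0,"rx":0,"ry":0,"rz":7,"grip":0}

```text
t: 3.17
tool_pos: [0.4961, -0.0961, 0.3306]
tool_rot: [-3.142, -0.0, 1.927]
ft_force: [0.1, -1.0, -0.0]
opening: 0.999
gripper_force: 0.0
```

Run:
```python
from h import *
T=toolT();o=bot.get_obs();print(o['t'],o['joints'],T.round(4))
```

```text
3.1667 [-2.83409259e-01  1.71871477e-01  1.60786072e+00  3.08824316e-06
  1.36187467e+00 -6.39911330e-01] [[-0.349   0.9371 -0.      0.4961]
 [ 0.9371  0.349   0.     -0.0961]
 [ 0.     -0.     -1.      0.3306]
 [ 0.      0.      0.      1.    ]]
```

Request:
move_arm:
  targets:
    - {"x":0,"y":0,"z":0,"rx":0,"ry":0,"rz":6.7,"grip":0}
    - {"x":0,"y":0,"z":0,"rx":0,"ry":0,"rz":6,"grip":0}
    - {"x":0,"y":0,"z":0,"rx":0,"ry":0,"rz":6,"grip":0}
    - {"x":-25,"y":0,"z":0,"rx":0,"ry":0,"rz":0,"grip":0}
    - {"x":-25,"y":0,"z":0,"rx":0,"ry":0,"rz":0,"grip":0}
    - {"x":-25,"y":0,"z":0,"rx":0,"ry":0,"rz":0,"grip":0}
    - {"x":0,"y":0,"z":0,"rx":0,"ry":0,"rz":0,"grip":0}
    - {"x":0,"y":0,"z":0,"rx":0,"ry":0,"rz":0,"grip":0}

```text
t: 3.83
tool_pos: [0.4987, -0.1716, 0.3304]
tool_rot: [-3.141, -0.0, 1.605]
ft_force: [0.1, 0.0, -0.5]
opening: 0.997
gripper_force: 0.0
```

Run:
```python
from h import *
T=toolT();o=bot.get_obs();print(o['t'],T.round(4))
w=vision.capture('wrist');save(w,'w2.png');tw=T@w['tool_from_camera'];np.savez('w2.npz',T=T,tw=tw)
h=cv2.cvtColor(w['color'],cv2.COLOR_RGB2HSV);H,s,v=[h[...,i].astype(int) for i in range(3)]
for k,m in {'r':((H<8)|(H>172))&(s>150),'g':(H>45)&(H<80)&(s>120)}.items():
    N,l,st,ce=cv2.connectedComponentsWithStats(m.astype(np.uint8))
    for j in range(1,N):
        if st[j,4]>60:
            ct=cv2.findContours((l==j).astype(np.uint8),0,2)[0][0];r=cv2.minAreaRect(ct)
            print(k,st[j],[(p.round(0).tolist(),onz(w,*p,z,tw)[:2].round(4).tolist()) for p in cv2.boxPoints(r) for z in (.21,.223)])
```

```text
3.8333 [[-3.440e-02  9.994e-01 -4.000e-04  4.987e-01]
 [ 9.994e-01  3.440e-02  3.000e-04 -1.716e-01]
 [ 3.000e-04 -4.000e-04 -1.000e+00  3.304e-01]
 [ 0.000e+00  0.000e+00  0.000e+00  1.000e+00]]
r [ 292  140   52   30 1331] [([291.0, 144.0], [0.4753, -0.0959]), ([291.0, 144.0], [0.4763, -0.0964]), ([341.0, 139.0], [0.5169, -0.0905]), ([341.0, 139.0], [0.516, -0.0913]), ([344.0, 166.0], [0.5203, -0.1124]), ([344.0, 166.0], [0.5192, -0.1121]), ([294.0, 171.0], [0.478, -0.118]), ([294.0, 171.0], [0.4788, -0.1174])]
r [ 308  222   18   67 1146] [([308.0, 288.0], [0.4931, -0.224]), ([308.0, 288.0], [0.4932, -0.2186]), ([308.0, 222.0], [0.4914, -0.162]), ([308.0, 222.0], [0.4916, -0.1594]), ([325.0, 222.0], [0.5063, -0.1615]), ([325.0, 222.0], [0.5058, -0.159]), ([325.0, 288.0], [0.5088, -0.2235]), ([325.0, 288.0], [0.5082, -0.2181])]
g [308 120  20  21 384] [([308.0, 120.0], [0.489, -0.0767]), ([308.0, 120.0], [0.4893, -0.078]), ([327.0, 120.0], [0.5046, -0.0762]), ([327.0, 120.0], [0.5042, -0.0776]), ([327.0, 140.0], [0.5052, -0.0921]), ([327.0, 140.0], [0.5048, -0.0927]), ([308.0, 140.0], [0.4894, -0.0926]), ([308.0, 140.0], [0.4897, -0.0932])]
g [308 170  19  24 436] [([308.0, 170.0], [0.4901, -0.1171]), ([308.0, 170.0], [0.4904, -0.1167]), ([326.0, 170.0], [0.5054, -0.1166]), ([326.0, 170.0], [0.5049, -0.1162]), ([326.0, 193.0], [0.5062, -0.1361]), ([326.0, 193.0], [0.5057, -0.1347]), ([308.0, 193.0], [0.4907, -0.1366]), ([308.0, 193.0], [0.4909, -0.1352])]
```

View pics/w2.png

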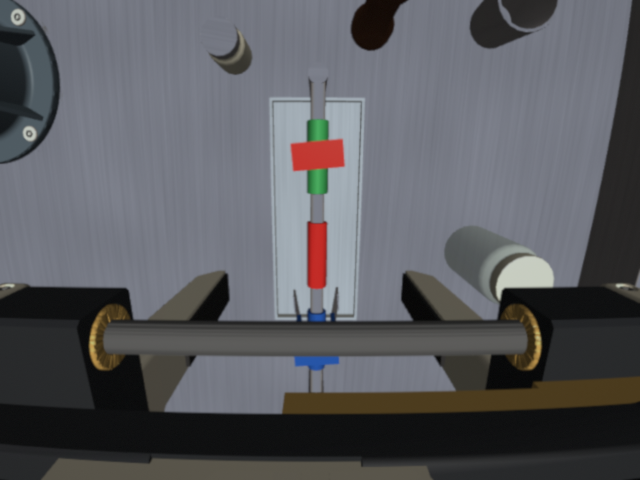

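Request:
move_arm:
  targets:
    - {"x":24,"y":0.5,"z":0,"rx":0,"ry":0,"rz":0,"grip":0}
    - {"x":24,"y":0.5,"z":0,"rx":0,"ry":0,"rz":0,"grip":0}
    - {"x":22,"y":0.5,"z":0,"rx":0,"ry":0,"rz":0,"grip":0}
    - {"x":0,"y":0,"z":20,"rx":0,"ry":0,"rz":-5.4,"grip":0}
    - {"x":0,"y":0,"z":35,"rx":0,"ry":0,"rz":0,"grip":0}
    - {"x":0,"y":0,"z":35,"rx":0,"ry":0,"rz":0,"grip":0}
    - {"x":0,"y":0,"z":35,"rx":0,"ry":0,"rz":0,"grip":0}
    - {"x":0,"y":0,"z":22,"rx":0,"ry":0,"rz":0,"grip":0}

```text
t: 4.55
tool_pos: [0.4965, -0.0995, 0.1808]
tool_rot: [-3.139, -0.001, 1.702]
ft_force: [-0.3, 0.2, -0.0]
opening: 1.003
gripper_force: 0.0
```

Request:
move_arm:
  newtons: 20
  targets:
    - {"x":0,"y":0,"z":0,"rx":0,"ry":0,"rz":0,"grip":60}
    - {"x":0,"y":0,"z":0,"rx":0,"ry":0,"rz":0,"grip":90}
    - {"x":0,"y":0,"z":0,"rx":0,"ry":0,"rz":0,"grip":120}
    - {"x":0,"y":0,"z":0,"rx":0,"ry":0,"rz":0,"grip":150}
    - {"x":0,"y":0,"z":0,"rx":0,"ry":0,"rz":0,"grip":180}
    - {"x":0,"y":0,"z":0,"rx":0,"ry":0,"rz":0,"grip":180}
    - {"x":0,"y":0,"z":0,"rx":0,"ry":0,"rz":0,"grip":180}
    - {"x":0,"y":0,"z":0,"rx":0,"ry":0,"rz":0,"grip":180}

```text
t: 5.22
tool_pos: [0.498, -0.1011, 0.184]
tool_rot: [3.141, 0.0, 1.701]
ft_force: [0.7, 0.2, 0.5]
opening: 0.474
gripper_force: 0.0
```

Run:
```python
from h import *
T=toolT();print(T.round(4))
for n,(a,b,x,y) in {'scene':(90,150,300,290),'side':(230,230,390,390)}.items():
    c=vision.capture(n);cv2.imwrite('pics/g_%s.png'%n,cv2.resize(c['color'][b:y,a:x,::-1],(400,400)))
cv2.imwrite('pics/g.png',np.hstack([cv2.imread('pics/g_scene.png'),cv2.imread('pics/g_side.png')]))
```

```text
[[-1.300e-01  9.915e-01  6.000e-04  4.980e-01]
 [ 9.915e-01  1.300e-01 -2.000e-04 -1.011e-01]
 [-3.000e-04  6.000e-04 -1.000e+00  1.840e-01]
 [ 0.000e+00  0.000e+00  0.000e+00  1.000e+00]]
```

View pics/g.png

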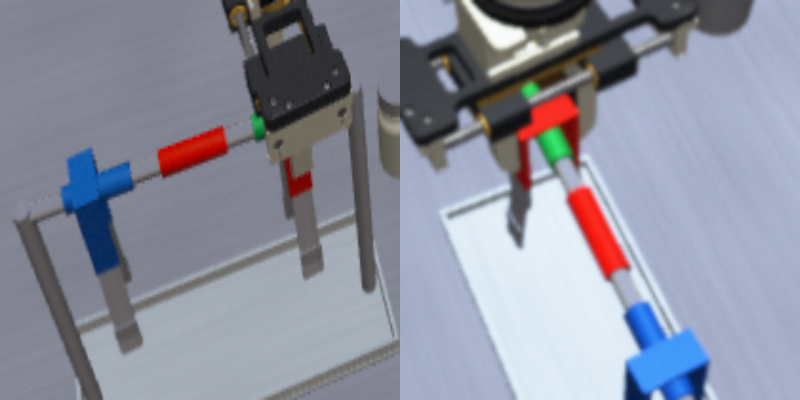

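Request:
move_arm:
  newtons: 20
  targets:
    - {"x":0,"y":0,"z":0,"rx":0,"ry":0,"rz":0,"grip":180}
    - {"x":0,"y":0,"z":0,"rx":0,"ry":0,"rz":0,"grip":180}
    - {"x":0,"y":0,"z":0,"rx":0,"ry":0,"rz":0,"grip":180}
    - {"x":0,"y":0,"z":0,"rx":0,"ry":0,"rz":0,"grip":180}
    - {"x":0,"y":0,"z":-5,"rx":0,"ry":0,"rz":0,"grip":180}
    - {"x":0,"y":0,"z":-7,"rx":0,"ry":0,"rz":0,"grip":180}
    - {"x":0,"y":0,"z":-6,"rx":0,"ry":0,"rz":3,"grip":180}
    - {"x":0,"y":0,"z":0,"rx":0,"ry":0,"rz":2.9,"grip":180}

```text
t: 5.98
tool_pos: [0.4983, -0.1011, 0.203]
tool_rot: [3.14, 0.0, 1.596]
ft_force: [0.5, -0.0, -1.1]
opening: 0.453
gripper_force: 20.0
```

Run:
```python
from h import *
print(bot.get_obs()['opening'])
for n,(a,b,x,y) in {'scene':(90,150,300,290),'side':(230,230,390,390)}.items():
    c=vision.capture(n);cv2.imwrite('pics/g_%s.png'%n,cv2.resize(c['color'][b:y,a:x,::-1],(400,400)))
cv2.imwrite('pics/g2.png',np.hstack([cv2.imread('pics/g_scene.png'),cv2.imread('pics/g_side.png')]))
```

```text
0.4530861177237158
```

View pics/g2.png

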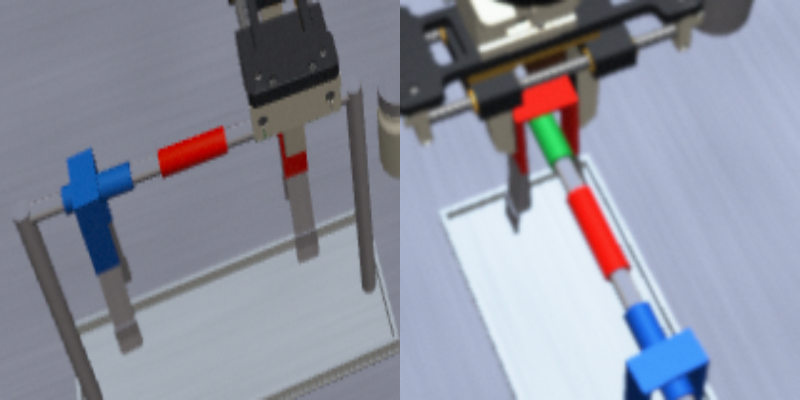

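Request:
move_arm:
  targets:
    - {"x":-12,"y":0,"z":0,"rx":0,"ry":0,"rz":0,"grip":180}
    - {"x":-20,"y":0,"z":0,"rx":0,"ry":0,"rz":0,"grip":180}
    - {"x":-20,"y":0,"z":0,"rx":0,"ry":0,"rz":0,"grip":180}
    - {"x":-20,"y":0,"z":0,"rx":0,"ry":0,"rz":0,"grip":180}
    - {"x":-10,"y":0,"z":0,"rx":0,"ry":0,"rz":0,"grip":180}
    - {"x":-5,"y":0,"z":0,"rx":0,"ry":0,"rz":0,"grip":180}
    - {"x":0,"y":0,"z":4,"rx":0,"ry":0,"rz":0,"grip":180}
    - {"x":0,"y":0,"z":4,"rx":0,"ry":0,"rz":0,"grip":180}

```text
t: 6.75
tool_pos: [0.5001, -0.1877, 0.1933]
tool_rot: [-3.142, -0.0, 1.599]
ft_force: [-0.7, 0.6, -1.4]
opening: 0.449
gripper_force: 20.0
```

Request:
move_arm:
  targets:
    - {"x":0,"y":0,"z":3,"rx":0,"ry":0,"rz":0,"grip":180}
    - {"x":0,"y":0,"z":3,"rx":0,"ry":0,"rz":0,"grip":180}
    - {"x":0,"y":0,"z":2,"rx":0,"ry":0,"rz":0,"grip":180}
    - {"x":0,"y":0,"z":1,"rx":0,"ry":0,"rz":0,"grip":180}
    - {"x":0,"y":0,"z":0.5,"rx":0,"ry":0,"rz":0,"grip":180}
    - {"x":0,"y":0,"z":0.5,"rx":0,"ry":0,"rz":0,"grip":180}
    - {"x":0,"y":0,"z":0,"rx":0,"ry":0,"rz":0,"grip":180}
    - {"x":0,"y":0,"z":0,"rx":0,"ry":0,"rz":0,"grip":180}

```text
t: 7.42
tool_pos: [0.5003, -0.1878, 0.1839]
tool_rot: [3.141, -0.0, 1.598]
ft_force: [-0.9, 1.8, 1.7]
opening: 0.453
gripper_force: 20.0
```

Request:
move_arm:
  targets:
    - {"x":0,"y":0,"z":0,"rx":0,"ry":0,"rz":0,"grip":120}
    - {"x":0,"y":0,"z":0,"rx":0,"ry":0,"rz":0,"grip":80}
    - {"x":0,"y":0,"z":0,"rx":0,"ry":0,"rz":0,"grip":40}
    - {"x":0,"y":0,"z":0,"rx":0,"ry":0,"rz":0,"grip":0}
    - {"x":0,"y":0,"z":0,"rx":0,"ry":0,"rz":0,"grip":0}
    - {"x":0,"y":0,"z":-10,"rx":0,"ry":0,"rz":0,"grip":0}
    - {"x":0,"y":0,"z":-30,"rx":0,"ry":0,"rz":0,"grip":0}
    - {"x":0,"y":0,"z":-35,"rx":0,"ry":0,"rz":0,"grip":0}

```text
t: 8.08
tool_pos: [0.4994, -0.1876, 0.2588]
tool_rot: [-3.138, -0.002, 1.598]
ft_force: [0.2, -0.1, 0.6]
opening: 0.97
gripper_force: 0.0
```

Request:
move_arm:
  targets:
    - {"x":0,"y":0,"z":-38,"rx":0,"ry":0,"rz":0,"grip":0}
    - {"x":0,"y":0,"z":-38,"rx":0,"ry":0,"rz":0,"grip":0}
    - {"x":0,"y":0,"z":-38,"rx":0,"ry":0,"rz":0,"grip":0}
    - {"x":0,"y":0,"z":-30,"rx":0,"ry":0,"rz":0,"grip":0}
    - {"x":0,"y":0,"z":0,"rx":0,"ry":0,"rz":0,"grip":0}
    - {"x":0,"y":0,"z":0,"rx":0,"ry":0,"rz":0,"grip":0}
    - {"x":0,"y":0,"z":0,"rx":0,"ry":0,"rz":0,"grip":0}
    - {"x":0,"y":0,"z":0,"rx":0,"ry":0,"rz":0,"grip":0}

```text
t: 8.75
tool_pos: [0.4998, -0.1878, 0.4015]
tool_rot: [-3.14, -0.001, 1.598]
ft_force: [-0.0, 0.4, 0.3]
opening: 1.002
gripper_force: 0.0
```

Run:
```python
from h import *
T=toolT();print(T.round(4),bot.get_obs()['joints'])
S=[]
for n,(a,b,x,y) in {'scene':(90,150,300,290),'side':(230,230,390,390)}.items():
    c=vision.capture(n);S.append(cv2.resize(c['color'][b:y,a:x,::-1],(400,400)))
cv2.imwrite('pics/g3.png',np.hstack(S))
```

```text
[[-2.750e-02  9.996e-01 -2.000e-03  4.998e-01]
 [ 9.996e-01  2.750e-02  9.000e-04 -1.878e-01]
 [ 1.000e-03 -2.000e-03 -1.000e+00  4.015e-01]
 [ 0.000e+00  0.000e+00  0.000e+00  1.000e+00]] [-4.46575909e-01  1.99537064e-01  1.40930653e+00 -4.48641317e-05
  1.53496077e+00 -4.74072940e-01]
```

View pics/g3.png

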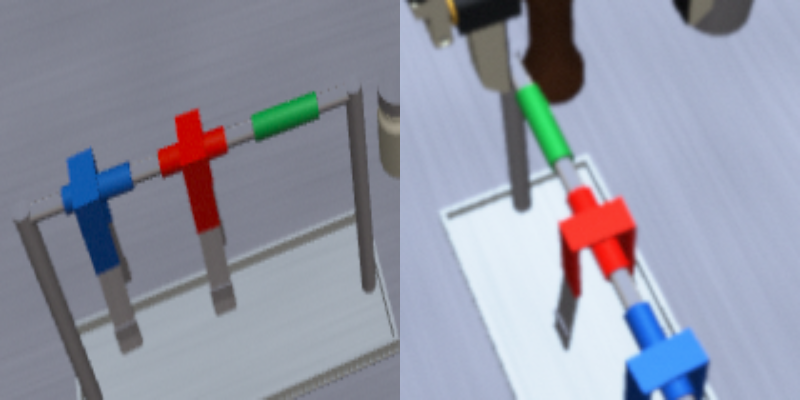

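Request:
move_arm:
  targets:
    - {"x":20,"y":-2,"z":0,"rx":0,"ry":0,"rz":0,"grip":0}
    - {"x":35,"y":-3,"z":0,"rx":0,"ry":0,"rz":0,"grip":0}
    - {"x":35,"y":-3,"z":0,"rx":0,"ry":0,"rz":0,"grip":0}
    - {"x":35,"y":-3,"z":0,"rx":0,"ry":0,"rz":0,"grip":0}
    - {"x":35,"y":-3,"z":0,"rx":0,"ry":0,"rz":0,"grip":0}
    - {"x":35,"y":-3,"z":0,"rx":0,"ry":0,"rz":0,"grip":0}
    - {"x":35,"y":-3,"z":0,"rx":0,"ry":0,"rz":0,"grip":0}
    - {"x":35,"y":-3,"z":0,"rx":0,"ry":0,"rz":0,"grip":0}

```text
t: 9.52
tool_pos: [0.4692, 0.0779, 0.4021]
tool_rot: [-3.141, 0.0, 1.598]
ft_force: [-0.7, 0.9, 0.1]
opening: 1.002
gripper_force: 0.0
```

Request:
move_arm:
  targets:
    - {"x":35,"y":-3,"z":0,"rx":0,"ry":0,"rz":0,"grip":0}
    - {"x":35,"y":-3,"z":0,"rx":0,"ry":0,"rz":0,"grip":0}
    - {"x":35,"y":-3,"z":10,"rx":0,"ry":0,"rz":0,"grip":0}
    - {"x":35,"y":-3,"z":15,"rx":0,"ry":0,"rz":0,"grip":0}
    - {"x":35,"y":-3,"z":15,"rx":0,"ry":0,"rz":0,"grip":0}
    - {"x":35,"y":-3,"z":15,"rx":0,"ry":0,"rz":0,"grip":0}
    - {"x":35,"y":-3,"z":15,"rx":0,"ry":0,"rz":0,"grip":0}
    - {"x":30,"y":-3,"z":15,"rx":0,"ry":0,"rz":0,"grip":0}

```text
t: 10.18
tool_pos: [0.4375, 0.3525, 0.3161]
tool_rot: [-3.141, 0.001, 1.599]
ft_force: [0.4, -0.8, -0.6]
opening: 0.998
gripper_force: 0.0
```

Request:
move_arm:
  targets:
    - {"x":0,"y":0,"z":0,"rx":0,"ry":0,"rz":6.7,"grip":0}
    - {"x":0,"y":0,"z":0,"rx":0,"ry":0,"rz":6.7,"grip":0}
    - {"x":0,"y":0,"z":0,"rx":0,"ry":0,"rz":6.7,"grip":0}
    - {"x":0,"y":0,"z":0,"rx":0,"ry":0,"rz":6.7,"grip":0}
    - {"x":0,"y":0,"z":0,"rx":0,"ry":0,"rz":6.7,"grip":0}
    - {"x":0,"y":0,"z":0,"rx":0,"ry":0,"rz":6.7,"grip":0}
    - {"x":0,"y":0,"z":0,"rx":0,"ry":0,"rz":6.7,"grip":0}
    - {"x":0,"y":0,"z":0,"rx":0,"ry":0,"rz":6.7,"grip":0}

```text
t: 10.85
tool_pos: [0.4382, 0.3504, 0.3169]
tool_rot: [-3.142, 0.001, 0.657]
ft_force: [0.5, -0.3, -0.2]
opening: 0.997
gripper_force: 0.0
```

Request:
move_arm:
  targets:
    - {"x":0,"y":0,"z":0,"rx":0,"ry":0,"rz":6.7,"grip":0}
    - {"x":0,"y":0,"z":0,"rx":0,"ry":0,"rz":6.7,"grip":0}
    - {"x":0,"y":0,"z":0,"rx":0,"ry":0,"rz":6.7,"grip":0}
    - {"x":0,"y":0,"z":0,"rx":0,"ry":0,"rz":6.5,"grip":0}
    - {"x":0,"y":0,"z":0,"rx":0,"ry":7,"rz":0,"grip":0}
    - {"x":0,"y":0,"z":0,"rx":0,"ry":7,"rz":0,"grip":0}
    - {"x":0,"y":0,"z":0,"rx":0,"ry":7,"rz":0,"grip":0}
    - {"x":0,"y":0,"z":0,"rx":0,"ry":7,"rz":0,"grip":0}

```text
t: 11.52
tool_pos: [0.4381, 0.3507, 0.3178]
tool_rot: [-3.14, -0.494, 0.199]
ft_force: [0.9, -0.0, -0.1]
opening: 1.002
gripper_force: 0.0
```

Run:
```python
from h import *
T=toolT();print(T.round(4),bot.get_obs()['joints'].round(2))
a=vision.capture('scene');b=vision.capture('side')
t=lambda p,q:print(np.round(tri(ray(a,*p),ray(b,*q))[0],4),round(tri(ray(a,*p),ray(b,*q))[1],4))
g=lambda x,y:(380+x/2.857,150+(y-215)/2.857)
s=lambda x,y:(190+(x-400)/3.636,120+y/3.636)
t(g(207,263),s(480,118));t(g(252,242),s(456,80));t(g(270,248),s(478,55))
```

```text
[[ 0.863   0.1987  0.4646  0.4381]
 [ 0.1742 -0.9801  0.0955  0.3507]
 [ 0.4743 -0.0014 -0.8804  0.3178]
 [ 0.      0.      0.      1.    ]] [ 0.71  0.09  1.81 -0.32  0.82  2.24]
[0.484  0.3396 0.1223] 0.0008
[0.4789 0.3777 0.1261] 0.0042
[0.4966 0.381  0.1366] 0.0017
```

Request:
move_arm:
  targets:
    - {"x":0,"y":0,"z":0,"rx":0,"ry":6.7,"rz":0,"grip":0}
    - {"x":-16,"y":0,"z":26,"rx":0,"ry":0,"rz":0,"grip":0}
    - {"x":-16,"y":0,"z":26,"rx":0,"ry":0,"rz":0,"grip":0}
    - {"x":-16,"y":0,"z":26,"rx":0,"ry":0,"rz":0,"grip":0}
    - {"x":-16,"y":0,"z":26,"rx":0,"ry":0,"rz":0,"grip":0}
    - {"x":0,"y":0,"z":0,"rx":0,"ry":0,"rz":0,"grip":0}
    - {"x":0,"y":0,"z":0,"rx":0,"ry":0,"rz":0,"grip":0}
    - {"x":0,"y":0,"z":0,"rx":0,"ry":0,"rz":0,"grip":0}

```text
t: 12.28
tool_pos: [0.4459, 0.3522, 0.1973]
tool_rot: [3.141, -0.606, 0.197]
ft_force: [0.4, 0.5, 1.0]
opening: 1.004
gripper_force: 0.0
```

Run:
```python
from h import *
T=toolT();print(T.round(4),bot.get_obs()['joints'].round(2))
w=vision.capture('wrist');save(w,'w3.png');tw=T@w['tool_from_camera']
h=cv2.cvtColor(w['color'],cv2.COLOR_RGB2HSV);H,s,v=[h[...,i].astype(int) for i in range(3)]
m=((H>45)&(H<80)&(s>120)).astype(np.uint8)
N,l,st,ce=cv2.connectedComponentsWithStats(m);Ti=np.linalg.inv(T)
for j in range(1,N):
    if st[j,4]>60:
        ct=cv2.findContours((l==j).astype(np.uint8),0,2)[0][0];r=cv2.minAreaRect(ct)
        print(st[j],cv2.boxPoints(r).round(1).tolist())
        # points on plane tool z=.08 (bend top)
        tc=w['tool_from_camera']
        for p in cv2.boxPoints(r):
            q=onz(w,*p,.08,tc);print(q.round(4))
```

```text
[[ 8.058e-01  1.961e-01  5.588e-01  4.459e-01]
 [ 1.612e-01 -9.806e-01  1.117e-01  3.522e-01]
 [ 5.699e-01  1.000e-04 -8.217e-01  1.973e-01]
 [ 0.000e+00  0.000e+00  0.000e+00  1.000e+00]] [ 0.73  0.24  2.01 -0.72  0.45  2.68]
[ 293  220   55   43 1716] [[293.0, 220.0], [347.0, 220.0], [347.0, 262.0], [293.0, 262.0]]
[ 0.0199 -0.0144  0.08  ]
[0.0199 0.0264 0.08  ]
[-0.0134  0.0272  0.08  ]
[-0.0133 -0.015   0.08  ]
```

View pics/w3.png

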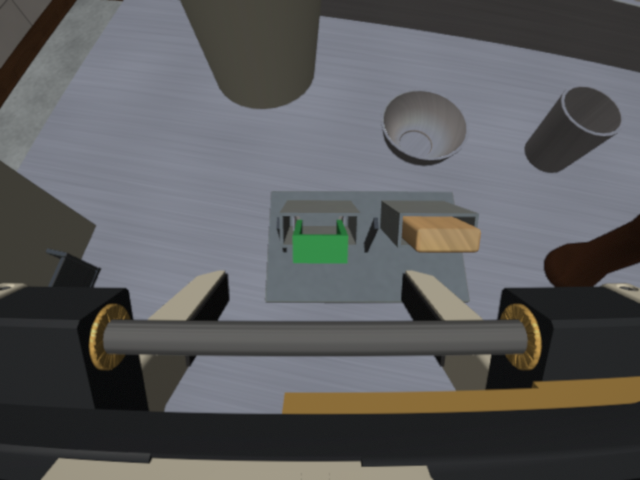

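Request:
move_arm:
  targets:
    - {"x":-2,"y":4,"z":10,"rx":0,"ry":0,"rz":0,"grip":40}
    - {"x":0,"y":0,"z":25,"rx":0,"ry":0,"rz":0,"grip":40}
    - {"x":0,"y":0,"z":25,"rx":0,"ry":0,"rz":0,"grip":40}
    - {"x":0,"y":0,"z":20,"rx":0,"ry":0,"rz":0,"grip":40}
    - {"x":0,"y":0,"z":15,"rx":0,"ry":0,"rz":0,"grip":40}
    - {"x":0,"y":0,"z":14,"rx":0,"ry":0,"rz":0,"grip":40}
    - {"x":0,"y":0,"z":10,"rx":0,"ry":0,"rz":0,"grip":40}
    - {"x":0,"y":0,"z":0,"rx":0,"ry":0,"rz":0,"grip":60}

```text
t: 13.0
tool_pos: [0.5157, 0.361, 0.1037]
tool_rot: [-3.14, -0.592, 0.201]
ft_force: [-0.4, -0.7, -0.6]
opening: 0.807
gripper_force: 0.0
```

Request:
move_arm:
  newtons: 20
  targets:
    - {"x":0,"y":0,"z":0,"rx":0,"ry":0,"rz":0,"grip":90}
    - {"x":0,"y":0,"z":0,"rx":0,"ry":0,"rz":0,"grip":120}
    - {"x":0,"y":0,"z":0,"rx":0,"ry":0,"rz":0,"grip":150}
    - {"x":0,"y":0,"z":0,"rx":0,"ry":0,"rz":0,"grip":180}
    - {"x":0,"y":0,"z":0,"rx":0,"ry":0,"rz":0,"grip":180}
    - {"x":0,"y":0,"z":0,"rx":0,"ry":0,"rz":0,"grip":180}
    - {"x":0,"y":0,"z":0,"rx":0,"ry":0,"rz":0,"grip":180}
    - {"x":0,"y":0,"z":0,"rx":0,"ry":0,"rz":0,"grip":180}

```text
t: 13.67
tool_pos: [0.5143, 0.361, 0.1036]
tool_rot: [-3.14, -0.592, 0.202]
ft_force: [-4.0, -0.6, 5.6]
opening: 0.448
gripper_force: 20.0
```

Request:
move_arm:
  targets:
    - {"x":0,"y":0,"z":0,"rx":0,"ry":0,"rz":0,"grip":180}
    - {"x":0,"y":0,"z":0,"rx":0,"ry":0,"rz":0,"grip":180}
    - {"x":0,"y":0,"z":0,"rx":0,"ry":0,"rz":0,"grip":180}
    - {"x":0,"y":0,"z":0,"rx":0,"ry":0,"rz":0,"grip":180}
    - {"x":0,"y":0,"z":0,"rx":0,"ry":0,"rz":0,"grip":180}
    - {"x":0,"y":0,"z":0,"rx":0,"ry":0,"rz":0,"grip":180}
    - {"x":0,"y":0,"z":0,"rx":0,"ry":0,"rz":0,"grip":180}
    - {"x":0,"y":0,"z":0,"rx":0,"ry":0,"rz":0,"grip":180}

```text
t: 14.33
tool_pos: [0.5143, 0.361, 0.1036]
tool_rot: [-3.14, -0.592, 0.202]
ft_force: [-3.3, -0.5, 5.7]
opening: 0.452
gripper_force: 20.0
```

Run:
```python
from h import *
o=bot.get_obs();print(o['joints'].round(3),o['effort'].round(1),toolT().round(4).tolist())
```

```text
[ 0.642  0.488  1.93  -0.945  0.296  2.867] [ -1.  -46.9 -20.9  -0.5  -0.6   0. ] [[0.8131, 0.2018, 0.546, 0.5143], [0.1669, -0.9794, 0.1135, 0.361], [0.5577, -0.0011, -0.8301, 0.1036], [0.0, 0.0, 0.0, 1.0]]
```

Request:
move_arm:
  targets:
    - {"x":-0.1,"y":0,"z":-4,"rx":0,"ry":0,"rz":0,"grip":180}
    - {"x":-0.2,"y":0,"z":-8,"rx":0,"ry":0,"rz":0,"grip":180}
    - {"x":-0.2,"y":0,"z":-12,"rx":0,"ry":0,"rz":0,"grip":180}
    - {"x":-0.3,"y":0,"z":-15,"rx":0,"ry":0,"rz":0,"grip":180}
    - {"x":-0.3,"y":0,"z":-15,"rx":0,"ry":0,"rz":0,"grip":180}
    - {"x":-0.3,"y":0,"z":-15,"rx":0,"ry":0,"rz":0,"grip":180}
    - {"x":-0.3,"y":0,"z":-15,"rx":0,"ry":0,"rz":0,"grip":180}
    - {"x":-0.3,"y":0,"z":-15,"rx":0,"ry":0,"rz":0,"grip":180}

```text
t: 15.0
tool_pos: [0.4575, 0.3489, 0.1848]
tool_rot: [-3.14, -0.59, 0.202]
ft_force: [1.4, 0.1, -0.8]
opening: 0.448
gripper_force: 20.0
```

Request:
move_arm:
  targets:
    - {"x":0,"y":0,"z":-20,"rx":0,"ry":0,"rz":0,"grip":180}
    - {"x":0,"y":0,"z":-25,"rx":0,"ry":0,"rz":0,"grip":180}
    - {"x":10,"y":0,"z":-25,"rx":0,"ry":0,"rz":0,"grip":180}
    - {"x":17,"y":0,"z":-25,"rx":0,"ry":0,"rz":0,"grip":180}
    - {"x":17,"y":0,"z":-25,"rx":0,"ry":0,"rz":0,"grip":180}
    - {"x":17,"y":0,"z":-25,"rx":0,"ry":0,"rz":0,"grip":180}
    - {"x":17,"y":0,"z":-25,"rx":0,"ry":0,"rz":0,"grip":180}
    - {"x":17,"y":0,"z":-25,"rx":0,"ry":0,"rz":0,"grip":180}

```text
t: 15.67
tool_pos: [0.4283, 0.3427, 0.4005]
tool_rot: [-3.14, -0.59, 0.203]
ft_force: [0.7, -0.3, -1.7]
opening: 0.449
gripper_force: 20.0
```

Request:
move_arm:
  targets:
    - {"x":0,"y":0,"z":0,"rx":0,"ry":-6.8,"rz":0,"grip":180}
    - {"x":0,"y":0,"z":0,"rx":0,"ry":-6.8,"rz":0,"grip":180}
    - {"x":0,"y":0,"z":0,"rx":0,"ry":-6.8,"rz":0,"grip":180}
    - {"x":0,"y":0,"z":0,"rx":0,"ry":-6.8,"rz":0,"grip":180}
    - {"x":0,"y":0,"z":0,"rx":0,"ry":-6.6,"rz":0,"grip":180}
    - {"x":0,"y":0,"z":0,"rx":0,"ry":0,"rz":0,"grip":180}
    - {"x":0,"y":0,"z":0,"rx":0,"ry":0,"rz":0,"grip":180}
    - {"x":0,"y":0,"z":0,"rx":0,"ry":0,"rz":0,"grip":180}

```text
t: 16.33
tool_pos: [0.429, 0.3431, 0.399]
tool_rot: [-3.14, -0.003, 0.204]
ft_force: [0.1, -0.2, -1.6]
opening: 0.442
gripper_force: 20.0
```

Run:
```python
from h import *
print(toolT().round(4).tolist(), bot.get_obs()['joints'].round(2))
```

```text
[[0.9793, 0.2023, 0.0029, 0.429], [0.2022, -0.9793, 0.0019, 0.3431], [0.0032, -0.0013, -1.0, 0.399], [0.0, 0.0, 0.0, 1.0]] [ 0.59  0.23  1.38 -0.    1.53  1.96]
```

Request:
move_arm:
  targets:
    - {"x":0,"y":0,"z":0,"rx":0,"ry":0,"rz":-6.65,"grip":180}
    - {"x":0,"y":0,"z":0,"rx":0,"ry":0,"rz":-6.65,"grip":180}
    - {"x":0,"y":0,"z":0,"rx":0,"ry":0,"rz":-6.65,"grip":180}
    - {"x":0,"y":0,"z":0,"rx":0,"ry":0,"rz":-6.65,"grip":180}
    - {"x":0,"y":0,"z":0,"rx":0,"ry":0,"rz":-6.65,"grip":180}
    - {"x":0,"y":0,"z":0,"rx":0,"ry":0,"rz":-6.65,"grip":180}
    - {"x":0,"y":0,"z":0,"rx":0,"ry":0,"rz":-6.65,"grip":180}
    - {"x":0,"y":0,"z":0,"rx":0,"ry":0,"rz":-6.65,"grip":180}

```text
t: 17.0
tool_pos: [0.4284, 0.3432, 0.3998]
tool_rot: [3.139, -0.004, 1.139]
ft_force: [-0.2, 0.1, -1.7]
opening: 0.448
gripper_force: 20.0
```

Request:
move_arm:
  targets:
    - {"x":0,"y":0,"z":0,"rx":0,"ry":0,"rz":-6.65,"grip":180}
    - {"x":0,"y":0,"z":0,"rx":0,"ry":0,"rz":-6.65,"grip":180}
    - {"x":0,"y":0,"z":0,"rx":0,"ry":0,"rz":-6.65,"grip":180}
    - {"x":0,"y":0,"z":0,"rx":0,"ry":0,"rz":-6.65,"grip":180}
    - {"x":-20,"y":5,"z":0,"rx":0,"ry":0,"rz":0,"grip":180}
    - {"x":-35,"y":5,"z":0,"rx":0,"ry":0,"rz":0,"grip":180}
    - {"x":-35,"y":5,"z":0,"rx":0,"ry":0,"rz":0,"grip":180}
    - {"x":-35,"y":5,"z":0,"rx":0,"ry":0,"rz":0,"grip":180}

```text
t: 17.67
tool_pos: [0.4515, 0.2177, 0.3994]
tool_rot: [3.138, -0.002, 1.598]
ft_force: [1.0, 0.1, -0.8]
opening: 0.448
gripper_force: 20.0
```

Request:
move_arm:
  targets:
    - {"x":-35,"y":5,"z":0,"rx":0,"ry":0,"rz":0,"grip":180}
    - {"x":-35,"y":5,"z":0,"rx":0,"ry":0,"rz":0,"grip":180}
    - {"x":-35,"y":5,"z":0,"rx":0,"ry":0,"rz":0,"grip":180}
    - {"x":-35,"y":5,"z":0,"rx":0,"ry":0,"rz":0,"grip":180}
    - {"x":-35,"y":5,"z":0,"rx":0,"ry":0,"rz":0,"grip":180}
    - {"x":-35,"y":5,"z":0,"rx":0,"ry":0,"rz":0,"grip":180}
    - {"x":-35,"y":5,"z":0,"rx":0,"ry":0,"rz":0,"grip":180}
    - {"x":-35,"y":3,"z":0,"rx":0,"ry":0,"rz":0,"grip":180}

```text
t: 18.33
tool_pos: [0.4969, -0.0613, 0.3993]
tool_rot: [3.137, 0.0, 1.597]
ft_force: [0.2, 1.4, -1.0]
opening: 0.451
gripper_force: 20.0
```

Request:
move_arm:
  targets:
    - {"x":-30,"y":0,"z":0,"rx":0,"ry":0,"rz":0,"grip":180}
    - {"x":-10,"y":0,"z":0,"rx":0,"ry":0,"rz":0,"grip":180}
    - {"x":0,"y":0,"z":0,"rx":0,"ry":0,"rz":0,"grip":180}
    - {"x":0,"y":0,"z":0,"rx":0,"ry":0,"rz":0,"grip":180}
    - {"x":0,"y":0,"z":0,"rx":0,"ry":0,"rz":0,"grip":180}
    - {"x":0,"y":0,"z":0,"rx":0,"ry":0,"rz":0,"grip":180}
    - {"x":0,"y":0,"z":0,"rx":0,"ry":0,"rz":0,"grip":180}
    - {"x":0,"y":0,"z":0,"rx":0,"ry":0,"rz":0,"grip":180}

```text
t: 19.0
tool_pos: [0.4987, -0.0996, 0.3988]
tool_rot: [3.14, -0.001, 1.597]
ft_force: [0.6, 0.1, -1.2]
opening: 0.451
gripper_force: 20.0
```

Run:
```python
from h import *
T=toolT();print(T.round(4).tolist())
w=vision.capture('wrist');tw=T@w['tool_from_camera'];S={}
for n in('scene','side','wrist'):
    c=vision.capture(n) if n!='wrist' else w
    h=cv2.cvtColor(c['color'],cv2.COLOR_RGB2HSV);H,s,v=[h[...,i].astype(int) for i in range(3)]
    m=((H>45)&(H<80)&(s>120)).astype(np.uint8)
    N,l,st,ce=cv2.connectedComponentsWithStats(m)
    for j in range(1,N):
        if st[j,4]>60: print(n,st[j],ce[j].round(1))
    p=T[:3,3]
    u,vv=map(int,proj(c,p,tw));print('tcp',u,vv,'tip exp',[round(x) for x in proj(c,p+[0,0,-.105],tw)])
    x0,y0=max(0,min(440,u-100)),max(0,min(280,vv-90));S[n]=cv2.resize(c['color'][y0:y0+200,x0:x0+200,::-1],(400,400))
    print(n,x0,y0)
cv2.imwrite('pics/h.png',np.hstack([S['scene'],S['side']]))
```

```text
[[-0.0262, 0.9997, 0.0012, 0.4987], [0.9997, 0.0262, 0.0011, -0.0996], [0.0011, 0.0013, -1.0, 0.3988], [0.0, 0.0, 0.0, 1.0]]
scene [ 528   38   85  141 1686] [577.2 102.8]
scene [210  85  25  40 322] [221.2 108.8]
scene [222 182  35  17 318] [239.1 190.2]
tcp 223 100 tip exp [234, 154]
scene 123 10
side [ 53  50  51  16 333] [77.9 58.1]
side [266 171  34  53 855] [283.5 191.6]
side [276 263  22  33 326] [286.5 278.4]
tcp 280 200 tip exp [284, 248]
side 180 110
wrist [308 199  14  54 751] [314.5 225.3]
wrist [ 264  260  103   62 3025] [314.9 301.7]
tcp 316 283 tip exp [316, 237]
wrist 216 193
```

View pics/h.png

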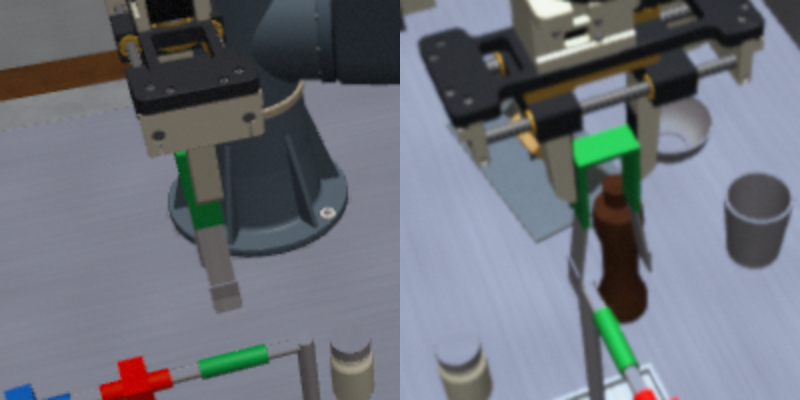

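Request:
move_arm:
  targets:
    - {"x":1,"y":0.3,"z":10,"rx":0,"ry":0,"rz":0,"grip":180}
    - {"x":1,"y":0,"z":20,"rx":0,"ry":0,"rz":0,"grip":180}
    - {"x":0,"y":0,"z":25,"rx":0,"ry":0,"rz":0,"grip":180}
    - {"x":0,"y":0,"z":25,"rx":0,"ry":0,"rz":0,"grip":180}
    - {"x":0,"y":0,"z":20,"rx":0,"ry":0,"rz":0,"grip":180}
    - {"x":0,"y":0,"z":20,"rx":0,"ry":0,"rz":0,"grip":180}
    - {"x":0,"y":0,"z":20,"rx":0,"ry":0,"rz":0,"grip":180}
    - {"x":0,"y":0,"z":15,"rx":0,"ry":0,"rz":0,"grip":180}

```text
t: 19.82
tool_pos: [0.4982, -0.0978, 0.2413]
tool_rot: [-3.141, -0.002, 1.596]
ft_force: [-0.1, -0.0, -1.2]
opening: 0.454
gripper_force: 20.0
```

Request:
move_arm:
  targets:
    - {"x":0,"y":0,"z":15,"rx":0,"ry":0,"rz":0,"grip":180}
    - {"x":0,"y":0,"z":10,"rx":0,"ry":0,"rz":0,"grip":180}
    - {"x":0,"y":0,"z":6,"rx":0,"ry":0,"rz":0,"grip":180}
    - {"x":0,"y":0,"z":4,"rx":0,"ry":0,"rz":0,"grip":180}
    - {"x":0,"y":0,"z":2,"rx":0,"ry":0,"rz":0,"grip":180}
    - {"x":0,"y":0,"z":0,"rx":0,"ry":0,"rz":0,"grip":180}
    - {"x":0,"y":0,"z":0,"rx":0,"ry":0,"rz":0,"grip":180}
    - {"x":0,"y":0,"z":0,"rx":0,"ry":0,"rz":0,"grip":180}

```text
t: 20.48
tool_pos: [0.4994, -0.0982, 0.2073]
tool_rot: [3.14, -0.001, 1.596]
ft_force: [0.5, 0.3, -1.5]
opening: 0.448
gripper_force: 20.0
```

Run:
```python
from h import *
T=toolT()
for n in('scene','side'):
    c=vision.capture(n);h=cv2.cvtColor(c['color'],cv2.COLOR_RGB2HSV);H,s,v=[h[...,i].astype(int) for i in range(3)]
    m=((H>45)&(H<80)&(s>120)).astype(np.uint8);m[:,380:]=0;m[:120]=0
    N,l,st,ce=cv2.connectedComponentsWithStats(m)
    for j in range(1,N):
        if st[j,4]>20: print(n,st[j],ce[j].round(1))
    # expected side/scene pixels of bend top corners if seated
    for z in(.223,.233,.243): print(z,[[round(q,1) for q in proj(c,[.499+sx*.021,-.1+sy*.011,z])] for sx in(-1,1) for sy in(-1,1)])
```

```text
scene [233 195  19  16 111] [243.1 204. ]
0.223 [[np.float64(231.5), np.float64(178.0)], [np.float64(243.8), np.float64(175.3)], [np.float64(236.1), np.float64(194.9)], [np.float64(248.8), np.float64(191.9)]]
0.233 [[np.float64(230.6), np.float64(174.0)], [np.float64(243.1), np.float64(171.2)], [np.float64(235.2), np.float64(190.8)], [np.float64(248.0), np.float64(187.9)]]
0.243 [[np.float64(229.7), np.float64(169.8)], [np.float64(242.3), np.float64(167.1)], [np.float64(234.3), np.float64(186.7)], [np.float64(247.3), np.float64(183.8)]]
side [275 257  27  40 713] [288.7 275.2]
0.223 [[np.float64(276.3), np.float64(283.6)], [np.float64(271.5), np.float64(273.0)], [np.float64(300.7), np.float64(275.1)], [np.float64(295.7), np.float64(264.8)]]
0.233 [[np.float64(275.9), np.float64(280.1)], [np.float64(271.2), np.float64(269.5)], [np.float64(300.6), np.float64(271.6)], [np.float64(295.5), np.float64(261.2)]]
0.243 [[np.float64(275.6), np.float64(276.6)], [np.float64(270.8), np.float64(265.9)], [np.float64(300.5), np.float64(268.0)], [np.float64(295.4), np.float64(257.6)]]
```

Request:
move_arm:
  targets:
    - {"x":0,"y":0,"z":4,"rx":0,"ry":0,"rz":0,"grip":180}
    - {"x":0,"y":0,"z":4,"rx":0,"ry":0,"rz":0,"grip":180}
    - {"x":0,"y":0,"z":3,"rx":0,"ry":0,"rz":0,"grip":180}
    - {"x":0,"y":0,"z":2,"rx":0,"ry":0,"rz":0,"grip":180}
    - {"x":0,"y":0,"z":1.5,"rx":0,"ry":0,"rz":0,"grip":180}
    - {"x":0,"y":0,"z":1,"rx":0,"ry":0,"rz":0,"grip":180}
    - {"x":0,"y":0,"z":0,"rx":0,"ry":0,"rz":0,"grip":180}
    - {"x":0,"y":0,"z":0,"rx":0,"ry":0,"rz":0,"grip":180}

```text
t: 21.25
tool_pos: [0.4991, -0.0981, 0.1912]
tool_rot: [3.141, -0.001, 1.596]
ft_force: [0.2, 0.3, -1.3]
opening: 0.45
gripper_force: 20.0
```

Request:
move_arm:
  targets:
    - {"x":0,"y":0,"z":0.6,"rx":0,"ry":0,"rz":0,"grip":180}
    - {"x":0,"y":0,"z":0,"rx":0,"ry":0,"rz":0,"grip":180}
    - {"x":0,"y":0,"z":0.6,"rx":0,"ry":0,"rz":0,"grip":180}
    - {"x":0,"y":0,"z":0,"rx":0,"ry":0,"rz":0,"grip":180}
    - {"x":0,"y":0,"z":0.6,"rx":0,"ry":0,"rz":0,"grip":180}
    - {"x":0,"y":0,"z":0,"rx":0,"ry":0,"rz":0,"grip":180}
    - {"x":0,"y":0,"z":0,"rx":0,"ry":0,"rz":0,"grip":180}
    - {"x":0,"y":0,"z":0,"rx":0,"ry":0,"rz":0,"grip":180}

```text
t: 21.92
tool_pos: [0.4991, -0.0981, 0.1894]
tool_rot: [3.141, -0.001, 1.596]
ft_force: [0.2, -0.3, -0.1]
opening: 0.45
gripper_force: 20.0
```

Force is starting to rise; a few more small steps.

Request:
move_arm:
  targets:
    - {"x":0,"y":0,"z":0.4,"rx":0,"ry":0,"rz":0,"grip":180}
    - {"x":0,"y":0,"z":0,"rx":0,"ry":0,"rz":0,"grip":180}
    - {"x":0,"y":0,"z":0.4,"rx":0,"ry":0,"rz":0,"grip":180}
    - {"x":0,"y":0,"z":0,"rx":0,"ry":0,"rz":0,"grip":180}
    - {"x":0,"y":0,"z":0,"rx":0,"ry":0,"rz":0,"grip":180}
    - {"x":0,"y":0,"z":0,"rx":0,"ry":0,"rz":0,"grip":180}
    - {"x":0,"y":0,"z":0,"rx":0,"ry":0,"rz":0,"grip":180}
    - {"x":0,"y":0,"z":0,"rx":0,"ry":0,"rz":0,"grip":180}

```text
t: 22.58
tool_pos: [0.4991, -0.0981, 0.1886]
tool_rot: [3.141, -0.001, 1.596]
ft_force: [0.8, -0.2, -1.6]
opening: 0.451
gripper_force: 20.0
```

Request:
move_arm:
  targets:
    - {"x":0,"y":0,"z":0.5,"rx":0,"ry":0,"rz":0,"grip":180}
    - {"x":0,"y":0,"z":0.5,"rx":0,"ry":0,"rz":0,"grip":180}
    - {"x":0,"y":0,"z":0.5,"rx":0,"ry":0,"rz":0,"grip":180}
    - {"x":0,"y":0,"z":0,"rx":0,"ry":0,"rz":0,"grip":180}
    - {"x":0,"y":0,"z":0,"rx":0,"ry":0,"rz":0,"grip":180}
    - {"x":0,"y":0,"z":0,"rx":0,"ry":0,"rz":0,"grip":180}
    - {"x":0,"y":0,"z":0,"rx":0,"ry":0,"rz":0,"grip":180}
    - {"x":0,"y":0,"z":0,"rx":0,"ry":0,"rz":0,"grip":180}

```text
t: 23.25
tool_pos: [0.4991, -0.0981, 0.1871]
tool_rot: [3.141, -0.001, 1.596]
ft_force: [0.1, 0.4, -1.2]
opening: 0.45
gripper_force: 20.0
```

Run:
```python
from h import *
c=vision.capture('side');h=cv2.cvtColor(c['color'],cv2.COLOR_RGB2HSV);H,s,v=[h[...,i].astype(int) for i in range(3)]
m=((H>45)&(H<80)&(s>120)).astype(np.uint8);m[:,380:]=0;m[:200]=0
N,l,st,ce=cv2.connectedComponentsWithStats(m);print(st[1:],bot.get_obs()['ft_force'])
```

```text
[[275 265  27  38 609]] [ 0.5667506  -0.25587769 -1.19437765]
```

Request:
move_arm:
  targets:
    - {"x":0,"y":0,"z":0.5,"rx":0,"ry":0,"rz":0,"grip":180}
    - {"x":0,"y":0,"z":0.5,"rx":0,"ry":0,"rz":0,"grip":180}
    - {"x":0,"y":0,"z":0.5,"rx":0,"ry":0,"rz":0,"grip":180}
    - {"x":0,"y":0,"z":0,"rx":0,"ry":0,"rz":0,"grip":180}
    - {"x":0,"y":0,"z":0,"rx":0,"ry":0,"rz":0,"grip":180}
    - {"x":0,"y":0,"z":0,"rx":0,"ry":0,"rz":0,"grip":180}
    - {"x":0,"y":0,"z":0,"rx":0,"ry":0,"rz":0,"grip":180}
    - {"x":0,"y":0,"z":0,"rx":0,"ry":0,"rz":0,"grip":180}

```text
t: 23.97
tool_pos: [0.4991, -0.0981, 0.1856]
tool_rot: [3.141, -0.001, 1.596]
ft_force: [0.8, 1.0, -1.8]
opening: 0.451
gripper_force: 20.0
```

Request:
move_arm:
  targets:
    - {"x":0,"y":0,"z":0.5,"rx":0,"ry":0,"rz":0,"grip":180}
    - {"x":0,"y":0,"z":0.5,"rx":0,"ry":0,"rz":0,"grip":180}
    - {"x":0,"y":0,"z":0.5,"rx":0,"ry":0,"rz":0,"grip":180}
    - {"x":0,"y":0,"z":0,"rx":0,"ry":0,"rz":0,"grip":180}
    - {"x":0,"y":0,"z":0,"rx":0,"ry":0,"rz":0,"grip":180}
    - {"x":0,"y":0,"z":0,"rx":0,"ry":0,"rz":0,"grip":180}
    - {"x":0,"y":0,"z":0,"rx":0,"ry":0,"rz":0,"grip":180}
    - {"x":0,"y":0,"z":0,"rx":0,"ry":0,"rz":0,"grip":180}

```text
t: 24.63
tool_pos: [0.4991, -0.0981, 0.1841]
tool_rot: [3.141, -0.001, 1.596]
ft_force: [-0.0, -0.3, 0.4]
opening: 0.447
gripper_force: 20.0
```

Request:
move_arm:
  targets:
    - {"x":0,"y":0,"z":0.4,"rx":0,"ry":0,"rz":0,"grip":180}
    - {"x":0,"y":0,"z":0.3,"rx":0,"ry":0,"rz":0,"grip":180}
    - {"x":0,"y":0,"z":0,"rx":0,"ry":0,"rz":0,"grip":180}
    - {"x":0,"y":0,"z":0,"rx":0,"ry":0,"rz":0,"grip":180}
    - {"x":0,"y":0,"z":0,"rx":0,"ry":0,"rz":0,"grip":180}
    - {"x":0,"y":0,"z":0,"rx":0,"ry":0,"rz":0,"grip":180}
    - {"x":0,"y":0,"z":0,"rx":0,"ry":0,"rz":0,"grip":180}
    - {"x":0,"y":0,"z":0,"rx":0,"ry":0,"rz":0,"grip":180}

```text
t: 25.3
tool_pos: [0.4992, -0.0981, 0.1839]
tool_rot: [3.14, -0.001, 1.596]
ft_force: [-3.3, 1.0, 6.5]
opening: 0.454
gripper_force: 20.0
```

Seated. Release and retreat.

Request:
move_arm:
  targets:
    - {"x":0,"y":0,"z":-0.3,"rx":0,"ry":0,"rz":0,"grip":120}
    - {"x":0,"y":0,"z":0,"rx":0,"ry":0,"rz":0,"grip":80}
    - {"x":0,"y":0,"z":0,"rx":0,"ry":0,"rz":0,"grip":40}
    - {"x":0,"y":0,"z":0,"rx":0,"ry":0,"rz":0,"grip":0}
    - {"x":0,"y":0,"z":0,"rx":0,"ry":0,"rz":0,"grip":0}
    - {"x":0,"y":0,"z":0,"rx":0,"ry":0,"rz":0,"grip":0}
    - {"x":0,"y":0,"z":-15,"rx":0,"ry":0,"rz":0,"grip":0}
    - {"x":0,"y":0,"z":-30,"rx":0,"ry":0,"rz":0,"grip":0}

```text
t: 25.97
tool_pos: [0.4975, -0.0977, 0.2265]
tool_rot: [-3.137, -0.003, 1.596]
ft_force: [0.1, 0.1, -0.8]
opening: 0.968
gripper_force: 0.0
```

Request:
move_arm:
  targets:
    - {"x":0,"y":0,"z":-35,"rx":0,"ry":0,"rz":0,"grip":0}
    - {"x":0,"y":0,"z":-35,"rx":0,"ry":0,"rz":0,"grip":0}
    - {"x":0,"y":0,"z":-35,"rx":0,"ry":0,"rz":0,"grip":0}
    - {"x":0,"y":0,"z":-35,"rx":0,"ry":0,"rz":0,"grip":0}
    - {"x":0,"y":0,"z":-30,"rx":0,"ry":0,"rz":0,"grip":0}
    - {"x":0,"y":0,"z":0,"rx":0,"ry":0,"rz":0,"grip":0}
    - {"x":0,"y":0,"z":0,"rx":0,"ry":0,"rz":0,"grip":0}
    - {"x":0,"y":0,"z":0,"rx":0,"ry":0,"rz":0,"grip":0}

```text
t: 26.63
tool_pos: [0.4986, -0.0983, 0.3977]
tool_rot: [-3.141, -0.002, 1.596]
ft_force: [0.3, -0.6, -0.2]
opening: 1.002
gripper_force: 0.0
```

Run:
```python
from h import *
# green+sleeve blob along bar: compare with full-sleeve extents; and red/blue vs earlier
for n in('scene','side'):
    c=vision.capture(n);h=cv2.cvtColor(c['color'],cv2.COLOR_RGB2HSV);H,s,v=[h[...,i].astype(int) for i in range(3)]
    for k,m in {'r':((H<8)|(H>172))&(s>150),'g':(H>45)&(H<80)&(s>120),'b':(H>100)&(H<120)&(s>170)}.items():
        m=m.astype(np.uint8);m[:,380:]=0;m[:160]=0;m[:,:90]=0
        N,l,st,ce=cv2.connectedComponentsWithStats(m)
        for j in range(1,N):
            if st[j,4]>20: print(n,k,st[j],ce[j].round(1))
    if n=='scene':
        g=((H>45)&(H<80)&(s>120))
        for r in range(174,226,4):
            q=np.where(g[r,180:300])[0]+180;print(r,q.min() if len(q) else '',q.max() if len(q) else '')
        print([[np.round(proj(c,[.499+sx*.021,-.1+sy*.011,.223]),1).tolist()] for sx in(-1,1) for sy in(-1,1)])
```

```text
scene r [173 188  36  44 762] [192.3 207.3]
scene g [222 176  35  43 723] [241.  195.3]
scene b [123 202  37  44 800] [139.5 221. ]
174  
178 234 243
182 232 254
186 233 256
190 222 256
194 223 248
198 224 249
202 237 249
206 239 250
210 239 251
214 240 252
218 241 244
222  
[[[231.5, 178.0]], [[243.8, 175.3]], [[236.1, 194.9]], [[248.8, 191.9]]]
side r [294 305  30  44 757] [308.3 323.5]
side g [273 263  29  42 714] [286.8 279.9]
side b [320 351  33  51 889] [334.1 375.3]
```

```bash
python3 -c "
from h import *
print(order.job_done())"
```

```text
the job is handed in; nothing more can be done
None
```

I moved the red tongs to the red sleeve and then hung the green tongs on the green sleeve. Each pair was lowered onto the bar and sits near its sleeve's centre. I handed the job in at about 27 s; the blue tongs measured unmoved, and I did not re-check the brush and the other bench items at the end.

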